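Zero the tin counter and line up the next tins

ROBOT

A 6-joint arm with a two-finger parallel gripper is mounted at the origin on a cart in front of the work surface, level with it; the furniture and walls round the work are solid. World frame = base frame: x ahead of the robot, y to its left, z up, the work surface at z = 0. Lengths are in mm, angles in rad, forces in N, time in s.
With the tool pointing down it reaches from about 400 to 925 mm from the base axis. Payload 12.5 kg.
Tool frame: the origin (TCP) lies midway between the tips of the shut fingers; the grasp point (between the pads) lies 19 mm behind it; z points along the fingers, y is the line along which they close (so a half turn about z gives the same grasp; the last joint's range is limited). The gripper opens to 95 mm and grips with 3 to 60 N. Pads are 20 mm wide; open, the fingers measure 119 mm over their backs; the gripper's body (75 mm by 180 mm) begins 59 mm behind the grasp point.
Start: joints at [-1.238, 0.491, 1.559, -0, 1.092, -0.106], TCP at [265.558, -565.797, 214.661] pointing down, gripper open.
Joint ranges: [-3.1, 3.1], [-0.84, 2.19], [0.05, 2.79], [-1.13, 4.28], [0.06, 2.93], [-2.69, 2.69]. Speed limits (rad/s): [2.22, 2.22, 2.79, 3.14, 3.14, 3.14].

INTERFACE

Orientations are given as [roll, pitch, yaw] about the fixed x, y, z axes, in that order (R = Rz(yaw) Ry(pitch) Rx(roll)).
In Python, from cell import env gives the robot as it stands.
- The arm moves only by the tool arm_command, never from a script. Its argument "targets" is a list of rows, each a list of 5 numbers: the shift along the tool's x, y, z in mm, then the turn about the tool's z in degrees, then the opening, from 0 (shut) to 1 (fully open). In form: [[tx, ty, tz, roll, fingers], ...]. A call has 1 to 5 rows; each row is the pose to reach, as a shift and turn from the pose commanded when the call began, along the tool's axes at that moment; what a row does not reach only later rows make up. A row lasts 1/10 s, in which the tool goes at most 50 mm and 8.59 degrees, less where a joint would pass 70% of its speed; a pose out of reach is approached as far as the arm can. A call with a gripper value outside its range is refused whole. The fingers move at their own pace and stop on an object; the grip force is fixed at half the most. Time passes only in rows, so rows that repeat a pose let the fingers close. It gives the time, the measured TCP pose, the force, the opening and the grip force at its end, in the units of the state.
- env.state(): the state, without advancing time (a new reading comes with each control period).
- env.read_camera(name): name is "scene" or "top" or "wrist"; returns a dict with "frame" (420x560x3 uint8, red, green, blue), "vertical_fov" (degrees; the focal length in pixels is half the picture's height over the tangent of half this angle, whatever the lens; pixels are square), "cx", "cy" (the principal point, pixels), "world_from_camera" (4x4, takes a point from camera to world coordinates); the wrist camera has in their place "hand_eye" (4x4, takes a point from camera to tool coordinates, whose origin is the TCP and whose axes are the flange's). Camera axes: x right, y down, z forward; pixel columns grow to the right and rows downward; lengths in mm; the calibration is good to about 2 mm. A picture is of the moment at which its call begins: read the wrist's pose just before it. There is no depth.
- env.job_done(): hands the job in; it is judged then, once.
The state is a dict: "t": time; "joints": joint angles; "qvel": joint speeds; "tau": joint torques, N m; "eef_pos": TCP position; "tcp_rot": TCP orientation; "ft_force": force on the tool from outside, world axes, zero at the start; "moment": the same for the moment, N m; "opening": opening from 0.0 (shut) to 1.0 (fully open); "grip_force": force on a finger pad.
Only numpy, scipy, OpenCV 4.12 (cv2) and the standard library are available. Lean on these libraries where they do the work, as an engineer would, in place of code of your own. Each camera call takes 0.05 s, during which the arm holds its last target. There are 200 camera calls.

TASK

Get the filling station ready for its next batch: turn the tin counter's reset knob anticlockwise until its pointer is fully home against the zero stop, and push the three empty tins that stand in front of the rail straight back into their cradles, each upright and touching the rail's bar, so that they form an even row. Leave the other things on the bench where they are.

Things in the scene. Friction and masses are not known exactly. Their poses are not given: they have to be found in the camera images.
- reset_knob (a joint): Turn of the counter's reset knob in rad. 0 = pointer home against the steel zero-stop pin; it grows as the knob turns clockwise seen from above, up to 3.6, so it is reset by turning anticlockwise. Light friction (about 0.06 N m) holds it where it is left. The grip bar's long direction is the counter's x axis turned clockwise by this angle; the pointer sticks out along that same direction.
- knob_grip (a point): Point on the knob's vertical axis, about 90 mm above the table, inside the black upright grip bar (52 mm long, 16 mm thick; the bar reaches from 62 to 102 mm above the table, on a black disc of 52 mm diameter). Its x axis runs along the bar towards the pointer. The thin steel pointer lies under the bar 56 mm above the table and reaches 53 mm from the axis.
- counter: The tin counter: a grey round housing, 150 mm diameter at the foot and 132 mm above, fixed to the table, with a white dial on top at 50 mm height carrying black ticks. Origin: centre of its underside. Its x axis points to the zero tick; the zero-stop pin, 10 mm high, stands 50 mm from the axis just anticlockwise of that tick. A small trip arm sticks out 95 mm at its +y side.
- rail: Collating rail fixed on the table: a straight aluminium bar, 430 mm long along its y axis, 20 mm thick, 60 mm high, with four grey upright posts (26 mm diameter, 60 mm high, axes 30 mm in front of the bar's front face) that form three equal cradles 125 mm apart. Origin: on the table at the middle of the bar's front face (the face towards the robot); x points away from the robot, square to the bar.
- cradle_left (a point): Point on the table in the rail's left cradle (left is +y), 53 mm in front of the bar's face: the centre of a tin that is home there, touching the bar. Axes as the rail's.
- cradle_middle (a point): Point on the table in the rail's middle cradle (left is +y), 53 mm in front of the bar's face: the centre of a tin that is home there, touching the bar. Axes as the rail's.
- cradle_right (a point): Point on the table in the rail's right cradle (left is +y), 53 mm in front of the bar's face: the centre of a tin that is home there, touching the bar. Axes as the rail's.
- tin_left: Empty, open, round gold tin, light (about 20 g), 104 mm diameter at the rim, 54 mm high, narrowing to 72 mm at the foot, wall about 3 mm, floor 3 mm; hollow, so fingertips can reach in. It starts in front of the left cradle. Origin: centre of its underside; z is up.
- tin_middle: Empty, open, round gold tin, light (about 20 g), 104 mm diameter at the rim, 54 mm high, narrowing to 72 mm at the foot, wall about 3 mm, floor 3 mm; hollow, so fingertips can reach in. It starts in front of the middle cradle. Origin: centre of its underside; z is up.
- tin_right: Empty, open, round gold tin, light (about 20 g), 104 mm diameter at the rim, 54 mm high, narrowing to 72 mm at the foot, wall about 3 mm, floor 3 mm; hollow, so fingertips can reach in. It starts in front of the right cradle. Origin: centre of its underside; z is up.
- tamper: Bystander: beech tamper with a round foot, 81 mm diameter, 98 mm high, to the left near the table's front edge. Origin: centre of its underside.
- scoop_cup: Bystander: small clear measuring cup, 54 mm diameter, 46 mm high, near the table's front edge. Origin: centre of its underside.
- lid_pile: Bystander: pile of gold lids, 107 mm diameter, 60 mm high, behind the counter. Origin: centre of its underside.
- pot: Bystander: white pot with a screw lid, 64 mm diameter, 68 mm high, behind the rail's right end. Origin: centre of its underside.

How it is judged (in metres and radians):
At the end, for the whole second after the job is handed in: The reset knob is within 0.08 rad of its zero stop; each of the three tins stands upright (tilt under 0.1 rad) on the table, at rest, its centre within 9 mm of its own cradle's home point (value of joint reset_knob below 0.08 rad and horizontal distance between tin_left and cradle_left below 0.009 m and height (world z) of each of tin_left, tin_middle, tin_right below 0.006 m and angle between each of tin_left, tin_middle, tin_right's own z axis and vertical below 0.1 rad and linear speed of each of tin_left, tin_middle, tin_right below 0.02 m/s and horizontal distance between tin_middle and cradle_middle below 0.009 m and horizontal distance between tin_right and cradle_right below 0.009 m); the robot touches nothing.
It fails at once if the tamper, measuring cup, lid pile or white pot is moved by more than 30 mm (distance of any of tamper, scoop_cup, lid_pile, pot from where it was at the start of the episode above 0.03 m).
It also fails if it takes over 67 s, if anything falls off the work surface, if the arm or the gripper's body presses on something with over 40 N, if the wrist force passes 120 N, or if a joint passes its speed limit or range.

## Working session

There is one attempt and no reset: what is moved stays moved. The work goes in short steps, Python scripts to look and compute and a tool call to move; the robot and the scene stay as the last step left them, time stands still between calls to the robot, and variables do not carry over. Pictures are saved under pics/ and viewed, at most 10 in all, crops included, and the job is handed in when it is done.

Besides the shell and the picture viewer there is one more tool, called after ">>>" as a command line: name --pt "numbers of a row" for each row, then --argument value for the rest. arm_command: Moves the arm, as the interface text tells. Its arguments: {"type":"object","properties":{"targets":{"type":"array","items":{"type":"array","items":{"type":"number"}}}},"required":["targets"]}

```bash
ls; mkdir -p pics
python3 - <<'E'
from cell import env
import cv2,numpy as np,pickle
d={}
for n in("scene","top"):
    c=env.read_camera(n);d[n]=c
    cv2.imwrite(f"pics/{n}0.png",c["frame"][:,:,::-1])
    print(n,c["vertical_fov"],c["cx"],c["cy"],np.round(c["world_from_camera"],3).tolist())
pickle.dump(d,open("cams.pkl","wb"))
print(env.state())
E
```

```text
pics
scene 50.54915275801813 277.75735270577775 198.53663007086914 [[-0.512, -0.395, 0.763, -481.44], [-0.859, 0.217, -0.464, 668.179], [0.018, -0.893, -0.45, 684.436], [0.0, 0.0, 0.0, 1.0]]
top 54.07569711546526 280.64240783216 208.31249260540397 [[0.0, -0.997, 0.079, 449.058], [-1.0, -0.001, -0.016, 31.869], [0.016, -0.079, -0.997, 1344.749], [0.0, 0.0, 0.0, 1.0]]
{'t': 0.1, 'joints': array([-1.23758360e+00,  4.91479984e-01,  1.55936286e+00, -3.40355351e-05,
        1.09170736e+00, -1.05603265e-01]), 'qvel': array([ 0.00251475,  0.00020941, -0.00104219, -0.00102899,  0.0021284 ,
        0.00036518]), 'tau': array([ 3.15387289e-03, -6.13624620e+01, -2.58603698e+01,  6.94375299e-02,
        4.69968875e-02, -7.30977058e-05]), 'eef_pos': array([ 265.48620266, -565.58428471,  214.1410073 ]), 'tcp_rot': array([-3.14063726e+00, -7.09117876e-05,  4.38831659e-01]), 'ft_force': array([0.77651771, 0.16044547, 0.34834066]), 'moment': array([-0.02262864,  0.00110142,  0.03580718]), 'grip_force': 0.0, 'opening': 1.0044655747610753}
```

View pics/top0.png

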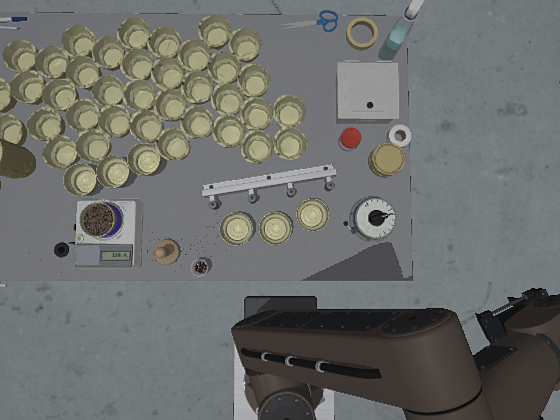

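View pics/scene0.png

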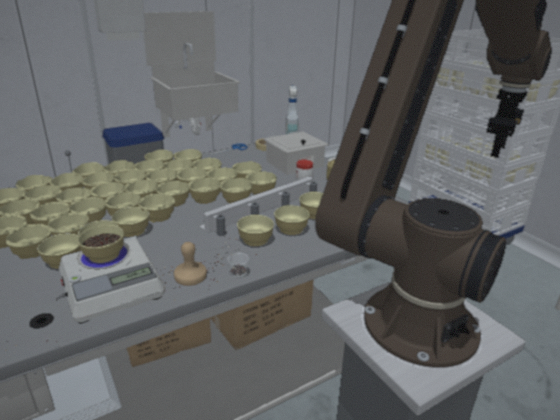

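The top view shows the rail bar from (203,189) to (335,171) and posts at about (214,203), (253,197), (291,191), (330,184). The tins are at (238,228), (276,227) and (312,214), and the counter is at (375,218) with its pointer towards the right. The scene view confirms the tins stand upright in front of the rail.

```bash
cat > h.py <<'E'
import numpy as np,cv2,pickle
from scipy.spatial.transform import Rotation as R
def ray(c,px,z,T=None):
    T=np.array(c["world_from_camera"]) if T is None else T
    f=c["frame"].shape[0]/2/np.tan(np.radians(c["vertical_fov"]/2))
    px=np.atleast_2d(np.array(px,float))
    d=np.c_[(px[:,0]-c["cx"])/f,(px[:,1]-c["cy"])/f,np.ones(len(px))]@T[:3,:3].T
    return T[:3,3]+d*((z-T[2,3])/d[:,2])[:,None]
def wristT(st,c):
    T=np.eye(4);T[:3,:3]=R.from_euler("xyz",st["tcp_rot"]).as_matrix();T[:3,3]=st["eef_pos"]
    return T@np.array(c["hand_eye"])
E
python3 - <<'E'
from h import *
c=pickle.load(open("cams.pkl","rb"))["top"];im=c["frame"]
hsv=cv2.cvtColor(im,cv2.COLOR_RGB2HSV)
cv2.imwrite("pics/crop.png",cv2.resize(im[155:265,190:420,::-1],None,fx=3.4,fy=3.4,interpolation=cv2.INTER_CUBIC))
m=cv2.inRange(hsv,(18,45,60),(40,255,255)); m[:192]=0;m[:,:215]=0;m[:,340:]=0
for k in cv2.findContours(m,0,2)[0]:
    if cv2.contourArea(k)>300:
        (x,y),r=cv2.minEnclosingCircle(k);print("tin",x,y,r,ray(c,(x,y),54).round(1))
g=cv2.inRange(hsv,(0,0,165),(180,40,255));
for n,(a,b,e,f) in {"bar":(160,200,195,340),"dial":(190,245,350,400)}.items():
    q=np.zeros_like(g);q[a:b,e:f]=g[a:b,e:f]
    k=max(cv2.findContours(q,0,2)[0],key=cv2.contourArea)
    if n=="bar":
        r=cv2.minAreaRect(k);bx=cv2.boxPoints(r);print(n,bx.round(1).tolist(),ray(c,bx,60).round(1).tolist())
    else:
        (x,y),r=cv2.minEnclosingCircle(k);print(n,x,y,r,ray(c,(x,y),50).round(1))
E
```

```text
tin 235.73403930664062 228.26596069335938 16.65469741821289 [[488.1 151.9  54. ]]
tin 274.91070556640625 228.0 16.472187042236328 [[489.   29.3  54. ]]
tin 312.23809814453125 214.23809814453125 16.46561622619629 [[532.4 -88.1  54. ]]
bar [[200.60000610351562, 185.10000610351562], [334.1000061035156, 163.39999389648438], [335.79998779296875, 173.8000030517578], [202.1999969482422, 195.39999389648438]] [[623.1, 262.7, 60.0], [693.2, -157.8, 60.0], [660.1, -162.8, 60.0], [590.5, 257.0, 60.0]]
dial 375.21429443359375 217.92857360839844 19.012706756591797 [[ 521.2 -287.8   50. ]]
```

View pics/crop.png

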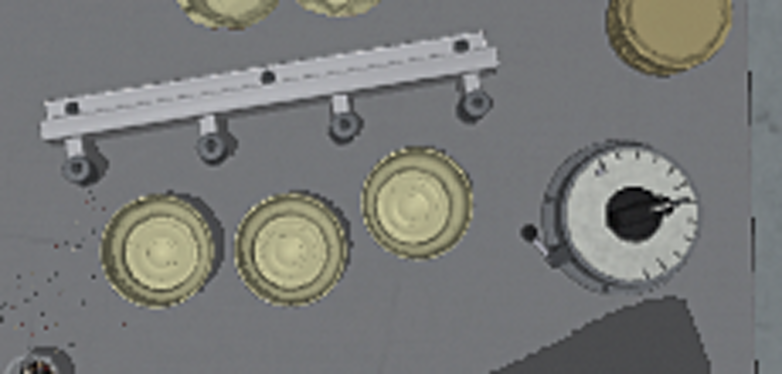

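The crop shows the zero tick and pin near (600,167), with the pointer at about (690,202) and knob centre (635,215), so the knob is roughly 112° clockwise of home. The post tops are at (79,168), (211,146), (345,124) and (476,102). I'll fly over the counter for a closer look.

>>> arm_command --pt "45 -18 0 0 1" --pt "90 -37 0 0 1" --pt "135 -55 0 0 1" --pt "175 -72 0 0 1" --pt "210 -86 0 0 1"

```text
t: 0.6
eef_pos: [420.2, -396.8, 214.5]
tcp_rot: [-3.141, 0.0, 0.439]
ft_force: [-0.0, 0.3, -0.9]
opening: 1.001
grip_force: 0.0
```

>>> arm_command --pt "30 -20 0 0 1" --pt "60 -40 0 0 1" --pt "60 -40 0 0 1" --pt "60 -40 0 0 1" --pt "60 -40 0 0 1"

```text
t: 1.1
eef_pos: [456.1, -337.6, 214.5]
tcp_rot: [3.142, 0.0, 0.438]
ft_force: [-0.9, -0.2, 1.1]
opening: 1.003
grip_force: 0.0
```

Run:
```python
from cell import env
from h import *
c=pickle.load(open("cams.pkl","rb"))["top"]
p=np.array([(79,168),(211,146),(345,124),(476,102)])/3.4+[190,155]
w=ray(c,p,60)[:,:2];print(w.round(1).tolist())
d=w[0]-w[3];yaw=np.arctan2(-d[0],d[1]);x=np.array([np.cos(yaw),np.sin(yaw)])
print(np.degrees(yaw),[(((w[i]+w[i+1])/2)-23*x).round(1).tolist() for i in range(3)])
st=env.state();c=env.read_camera("wrist");c["st"]=st;pickle.dump(c,open("w1.pkl","wb"))
cv2.imwrite("pics/w1.png",c["frame"][:,:,::-1]);print(st["t"],st["eef_pos"],st["tcp_rot"],st["joints"],wristT(st,c).round(2).tolist())
```

```text
[[562.4, 222.2], [582.9, 101.1], [603.6, -22.6], [624.4, -144.1]]
9.610538363507883 [[550.0, 157.8], [570.6, 35.4], [591.3, -87.2]]
1.1 [ 456.10053936 -337.62129063  214.5162821 ] [3.14156735e+00 2.37384821e-04 4.38355063e-01] [-7.53504112e-01  4.09359381e-01  1.70251749e+00 -2.68210751e-04
  1.02978011e+00  3.79075287e-01] [[0.42, -0.87, -0.25, 527.84], [-0.91, -0.41, -0.12, -304.52], [0.0, 0.28, -0.96, 384.49], [0.0, 0.0, 0.0, 1.0]]
```

View pics/w1.png

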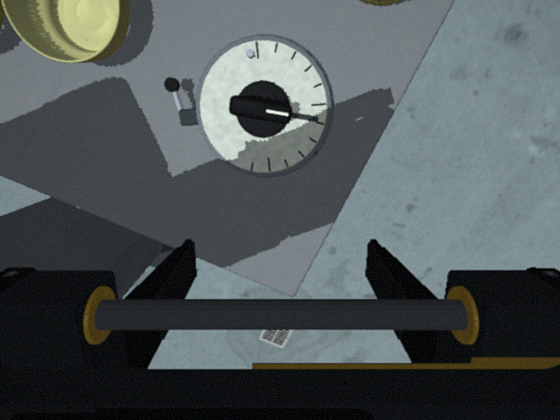

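The wrist view shows the dial centred near (264,105), the knob bar from (231,103) to (291,113), the pointer tip at (322,122) and the zero pin at (250,54).

Run:
```python
from h import *
c=pickle.load(open("w1.pkl","rb"));T=wristT(c["st"],c);im=c["frame"]
hsv=cv2.cvtColor(im,cv2.COLOR_RGB2HSV)
m=cv2.inRange(hsv,(0,0,0),(180,255,45));m[:70]=0;m[150:]=0;m[:,:222]=0;m[:,:]*=1;m[:,296:]=0
k=max(cv2.findContours(m,0,2)[0],key=cv2.contourArea);print(cv2.minEnclosingCircle(k),cv2.boundingRect(k))
g=cv2.cvtColor(im,cv2.COLOR_RGB2GRAY)
# dial outline: bright (lit) part
b=cv2.inRange(hsv,(0,0,95),(180,60,255));b[:30]=0;b[185:]=0;b[:,:195]=0;b[:,335:]=0
h=cv2.HoughCircles(cv2.GaussianBlur(g,(5,5),0)[20:190,190:345],cv2.HOUGH_GRADIENT,1,200,param1=80,param2=15,minRadius=55,maxRadius=75);print(h)
h=h[0,0]; print("dial",ray(c,(h[0]+190,h[1]+20),50,T).round(1))
a=ray(c,[(264,109)],62,T)[0];p=ray(c,[(322,122)],56,T)[0];z=ray(c,[(250,54)],60,T)[0];zt=ray(c,[(258,50)],50,T)[0]
e=ray(c,[(231,103),(291,113)],102,T)
print(a,p,z,zt,e)
o=ray(c,(h[0]+190,h[1]+20),50,T)[0]
for q in(p,z,zt):print(np.degrees(np.arctan2(*(q-o)[[1,0]])),np.linalg.norm((q-o)[:2]))
print("bar ends dir",np.degrees(np.arctan2(*(e[1]-e[0])[[1,0]])),e.mean(0))
```

```text
((263.0, 107.0), 33.24163818359375) (230, 81, 66, 56)
[[[72.5 83.5 63.2]]]
dial [[ 526.  -286.5   50. ]]
[ 522.17326471 -290.39634497   62.        ] [ 534.70081083 -345.3036119    56.        ] [ 559.87787279 -259.55621455   60.        ] [ 567.08059335 -263.48428171   50.        ] [[ 515.80129064 -266.01910032  102.        ]
 [ 529.36087733 -313.41150793  102.        ]]
-81.55427975445843 59.46139746496579
38.45584866266618 43.303327026115724
29.227045030288124 47.11058921762897
bar ends dir -74.03348269985274 [ 522.58108398 -289.71530412  102.        ]
```

>>> arm_command --pt "40 -8 0 8 1" --pt "80 -15 0 16 1" --pt "80 -15 0 24 1" --pt "80 -15 0 32 1" --pt "80 -15 0 40 1"

```text
t: 1.65
eef_pos: [522.2, -290.3, 214.4]
tcp_rot: [3.142, 0.0, -0.266]
ft_force: [0.3, -0.2, -0.8]
opening: 1.001
grip_force: 0.0
```

>>> arm_command --pt "0 0 10 8 1" --pt "0 0 20 16 1" --pt "0 0 30 24 1" --pt "0 0 40 32 1" --pt "0 0 50 40 1"

```text
t: 2.15
eef_pos: [522.0, -290.6, 164.1]
tcp_rot: [3.142, 0.0, -0.965]
ft_force: [1.3, -0.0, -1.0]
opening: 1.001
grip_force: 0.0
```

>>> arm_command --pt "0 0 10 7 1" --pt "0 0 20 14 1" --pt "0 0 20 21 1" --pt "0 0 20 21 1" --pt "0 0 20 21 1"

```text
t: 2.65
eef_pos: [522.3, -290.2, 144.7]
tcp_rot: [-3.141, -0.0, -1.322]
ft_force: [0.3, 0.3, 0.7]
opening: 0.998
grip_force: 0.0
```

Run:
```python
from cell import env
from h import *
st=env.state();c=env.read_camera("wrist")
cv2.imwrite("pics/w2.png",c["frame"][:,:,::-1]);print(st["t"],st["eef_pos"],np.degrees(st["tcp_rot"]),st["joints"])
```

```text
2.65 [ 522.25505029 -290.24235985  144.6965443 ] [-1.79994498e+02 -1.38425126e-02 -7.57176552e+01] [-6.17727830e-01  5.29048046e-01  1.70401429e+00 -1.05438045e-04
  9.08283992e-01  2.27465572e+00]
```

View pics/w2.png

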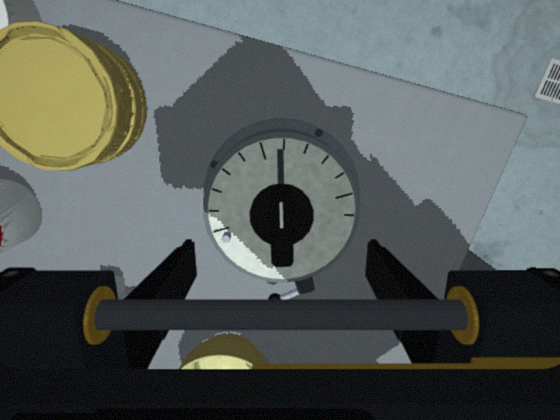

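The bar and pointer are vertical in the picture at column 281, midway between the fingers. The alignment is good, so I'll descend and grip.

>>> arm_command --pt "0 0 30 0 1" --pt "0 0 60 0 1" --pt "0 0 71 0 1" --pt "0 0 71 0 0.1" --pt "0 0 71 0 0.1"

```text
t: 3.2
eef_pos: [522.9, -289.9, 74.6]
tcp_rot: [-3.141, -0.001, -1.323]
ft_force: [-0.1, -0.1, 0.0]
opening: 0.886
grip_force: 0.0
```

>>> arm_command --pt "0 0 0 0 0.1" --pt "0 0 0 0 0.1" --pt "0 0 0 0 0.1" --pt "0 0 0 0 0.1" --pt "0 0 0 0 0.1"

```text
t: 3.7
eef_pos: [522.5, -289.5, 73.9]
tcp_rot: [-3.141, -0.0, -1.324]
ft_force: [-0.2, 0.2, 0.0]
opening: 0.467
grip_force: 0.0
```

>>> arm_command --pt "0 0 0 0 0" --pt "0 0 0 0 0" --pt "0 0 0 0 0" --pt "0 0 0 0 0" --pt "0 0 0 0 0"

```text
t: 4.2
eef_pos: [521.7, -289.5, 73.6]
tcp_rot: [3.14, 0.001, -1.324]
ft_force: [-4.6, -1.3, 1.9]
opening: 0.166
grip_force: 30.0
```

>>> arm_command --pt "0 0 0 -6 0" --pt "0 0 0 -12 0" --pt "0 0 0 -18 0" --pt "0 0 0 -24 0" --pt "0 0 0 -30 0"

```text
t: 4.7
eef_pos: [522.2, -289.3, 73.6]
tcp_rot: [3.141, 0.001, -0.796]
ft_force: [-1.1, 1.1, 1.6]
opening: 0.163
grip_force: 30.0
```

Gripped at 16 mm and turning freely. About 77° to go.

>>> arm_command --pt "0 0 0 -7 0" --pt "0 0 0 -14 0" --pt "0 0 0 -21 0" --pt "0 0 0 -28 0" --pt "0 0 0 -35 0"

```text
t: 5.2
eef_pos: [522.4, -288.7, 73.6]
tcp_rot: [-3.14, 0.001, -0.185]
ft_force: [0.8, 6.4, 1.7]
opening: 0.17
grip_force: 30.0
```

>>> arm_command --pt "0 0 0 -7 0" --pt "0 0 0 -14 0" --pt "0 0 0 -21 0" --pt "0 0 0 -28 0" --pt "0 0 0 -33 0"

```text
t: 5.7
eef_pos: [522.4, -288.1, 73.6]
tcp_rot: [-3.139, -0.0, 0.391]
ft_force: [1.5, 8.0, 2.7]
opening: 0.168
grip_force: 30.0
```

Run:
```python
from cell import env
st=env.state();print(st["tcp_rot"],st["moment"],st["ft_force"])
```

```text
[-3.13938891e+00 -8.48265865e-05  3.90852880e-01] [ 1.58346914 -0.17604551 -0.0563822 ] [1.49740003 8.03837198 2.72370417]
```

>>> arm_command --pt "0 0 0 -2 0" --pt "0 0 0 -4 0" --pt "0 0 0 -5 0" --pt "0 0 0 -6 0" --pt "0 0 0 -6 0"

```text
t: 6.2
eef_pos: [522.3, -288.0, 73.6]
tcp_rot: [-3.139, -0.0, 0.492]
ft_force: [1.1, 8.3, 3.5]
opening: 0.166
grip_force: 30.0
```

Run:
```python
from cell import env
st=env.state();print(st["tcp_rot"],st["moment"],st["ft_force"])
```

```text
[-3.13923827e+00 -2.14011661e-04  4.91560742e-01] [ 1.6380392  -0.18670587  0.02303656] [1.09178667 8.33425588 3.49712691]
```

>>> arm_command --pt "0 0 0 -1 0" --pt "0 0 0 -2 0" --pt "0 0 0 -3 0" --pt "0 0 0 -3 0"

```text
t: 6.6
eef_pos: [522.3, -288.0, 73.6]
tcp_rot: [-3.139, -0.001, 0.543]
ft_force: [0.4, 9.3, 2.9]
opening: 0.17
grip_force: 30.1
```

```bash
cat > s.py <<'E'
from cell import env
st=env.state();print(st["tcp_rot"],st["moment"],st["ft_force"])
E
python3 s.py
```

```text
[-3.13908358e+00 -5.64044363e-04  5.42908807e-01] [ 1.64950074 -0.09813796 -0.48982716] [0.4266019  9.30945173 2.92243516]
```

>>> arm_command --pt "0 0 0 -1 0" --pt "0 0 0 -2 0" --pt "0 0 0 -3 0" --pt "0 0 0 -3 0"

```text
t: 7.0
eef_pos: [522.5, -287.9, 73.6]
tcp_rot: [-3.139, -0.001, 0.594]
ft_force: [2.1, 10.4, 3.3]
opening: 0.172
grip_force: 30.9
```

```bash
python3 s.py
```

```text
[-3.13920911e+00 -1.25360424e-03  5.94491498e-01] [ 1.86061101 -0.3657782  -0.76662713] [ 2.12445536 10.36448713  3.32226528]
```

The moment rises from about 31°, so the pointer is on the stop. I'll release, lift and go over the tins.

>>> arm_command --pt "0 0 0 0 0.3" --pt "0 0 0 0 0.5" --pt "0 0 0 0 0.6" --pt "0 0 0 0 0.6" --pt "0 0 0 0 0.6"

```text
t: 7.5
eef_pos: [522.5, -289.6, 73.6]
tcp_rot: [3.141, 0.0, 0.596]
ft_force: [0.9, -0.7, -0.1]
opening: 0.539
grip_force: 0.0
```

>>> arm_command --pt "0 0 -45 0 0.6" --pt "0 0 -90 0 0.6" --pt "0 0 -130 0 0.3" --pt "0 0 -170 0 0.3" --pt "0 0 -176 0 0.3"

```text
t: 8.0
eef_pos: [523.6, -290.3, 254.6]
tcp_rot: [3.134, -0.003, 0.596]
ft_force: [-0.8, -0.5, -1.2]
opening: 0.408
grip_force: 0.0
```

>>> arm_command --pt "23 -39 0 0 0.3" --pt "46 -78 0 0 0.3" --pt "69 -117 0 0 0.3" --pt "92 -156 0 0 0.3" --pt "115 -195 0 0 0.3"

```text
t: 8.5
eef_pos: [507.6, -61.9, 249.1]
tcp_rot: [-3.141, 0.0, 0.595]
ft_force: [-0.1, 0.3, -0.4]
opening: 0.3
grip_force: 0.0
```

>>> arm_command --pt "23 -40 0 8 0.3" --pt "46 -80 0 16 0.3" --pt "46 -80 0 24 0.3" --pt "46 -80 0 24 0.3" --pt "46 -80 0 24 0.3"

```text
t: 9.0
eef_pos: [501.4, 28.2, 249.3]
tcp_rot: [3.142, 0.0, 0.181]
ft_force: [-0.7, 0.1, -0.3]
opening: 0.301
grip_force: 0.0
```

Run:
```python
from cell import env
from h import *
st=env.state();c=env.read_camera("wrist");c["st"]=st;pickle.dump(c,open("w3.pkl","wb"))
cv2.imwrite("pics/w3.png",c["frame"][:,:,::-1]);print(st["t"],st["eef_pos"],st["tcp_rot"],st["ft_force"])
```

```text
9.0 [501.37047245  28.20045369 249.26842676] [3.14151033e+00 4.79891272e-04 1.81451347e-01] [-0.6852451   0.08819314 -0.27477155]
```

View pics/w3.png

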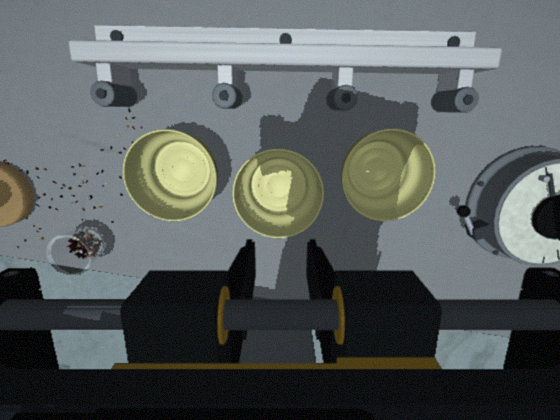

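Post tops are at (102,93), (223,96), (345,97) and (467,99). The tin rims are centred near (169,175), (278,193) and (389,175).

Run:
```python
from h import *
c=pickle.load(open("w3.pkl","rb"));T=wristT(c["st"],c);im=c["frame"]
hsv=cv2.cvtColor(im,cv2.COLOR_RGB2HSV)
w=ray(c,[(102,93),(223,96),(345,97),(467,99)],60,T)[:,:2];print(w.round(1).tolist(),np.linalg.norm(np.diff(w,axis=0),axis=1))
d=w[0]-w[3];yaw=np.arctan2(-d[0],d[1]);x=np.array([np.cos(yaw),np.sin(yaw)]);l=np.array([-x[1],x[0]])
home=[((w[i]+w[i+1])/2)-23*x for i in range(3)]
print("yaw",np.degrees(yaw))
m=cv2.inRange(hsv,(18,55,50),(45,255,255));m[:120]=0;m[245:]=0
m=cv2.morphologyEx(m,cv2.MORPH_OPEN,np.ones((5,5)))
ks=sorted([k for k in cv2.findContours(m,0,2)[0] if cv2.contourArea(k)>3000],key=lambda k:k[:,0,0].mean())
for k,h in zip(ks,home):
    p,r=cv2.minEnclosingCircle(k);t=ray(c,p,54,T)[0,:2]
    e=h-t;print(np.round(p,1),r,"tin",t.round(1),"home",h.round(1),"to go along",round(e@x,1),"left",round(e@l,1))
```

```text
[[563.0, 224.1], [582.3, 102.2], [603.8, -21.0], [624.4, -144.8]] [123.48473004 125.04115096 125.47905264]
yaw 9.452106867344428
[169.2 174.2] 48.551944732666016 tin [489.7 151.1] home [549.9 159.4] to go along 60.7 left -1.8
[277.7 192.6] 45.462650299072266 tin [490.7  28.8] home [570.3  36.8] to go along 79.9 left -5.2
[388.3 174.8] 48.024330139160156 tin [532.8 -88.6] home [591.4 -86.7] to go along 58.1 left -7.7
```

>>> arm_command --pt "-10 -2.5 45 1 0.27" --pt "-10 -2.5 90 1 0.27" --pt "-10 -2.5 135 1 0.27" --pt "-10 -2.5 170 1 0.27" --pt "-10 -2.5 190 1 0.27"

```text
t: 9.55
eef_pos: [490.2, 28.1, 57.0]
tcp_rot: [-3.141, 0.003, 0.161]
ft_force: [0.1, -0.2, -1.3]
opening: 0.268
grip_force: 0.0
```

>>> arm_command --pt "0 0 15 0 0.27" --pt "0 0 30 0 0.27" --pt "0 0 40 0 0.27" --pt "0 0 45 0 0.27" --pt "0 0 45 0 0.27"

```text
t: 10.05
eef_pos: [491.1, 28.8, 14.2]
tcp_rot: [-3.142, 0.001, 0.16]
ft_force: [0.7, 1.5, 0.4]
opening: 0.269
grip_force: 0.0
```

>>> arm_command --pt "5 0 0 0 0.27" --pt "10 0 0 0 0.27" --pt "15 0 0 0 0.27" --pt "20 0 0 0 0.27" --pt "25 0 0 0 0.27"

```text
t: 10.55
eef_pos: [516.3, 33.3, 14.8]
tcp_rot: [3.141, -0.0, 0.16]
ft_force: [0.2, 0.3, 0.2]
opening: 0.268
grip_force: 0.3
```

>>> arm_command --pt "8 1 0 0 0.27" --pt "16 2 0 0 0.27" --pt "24 3 0 0 0.27" --pt "32 4 0 0 0.27" --pt "40 5 0 0 0.27"

```text
t: 11.05
eef_pos: [556.8, 34.6, 14.6]
tcp_rot: [3.142, 0.0, 0.16]
ft_force: [-0.9, -0.5, -0.3]
opening: 0.271
grip_force: 0.3
```

>>> arm_command --pt "6 0 0 0 0.27" --pt "12 0 0 0 0.27" --pt "17 0 0 0 0.27" --pt "21 0 0 0 0.27" --pt "24 0 0 0 0.27"

```text
t: 11.55
eef_pos: [580.1, 38.5, 14.6]
tcp_rot: [3.141, -0.0, 0.16]
ft_force: [-0.6, -0.6, 0.2]
opening: 0.269
grip_force: 0.3
```

>>> arm_command --pt "2 0 0 0 0.27" --pt "4 0 0 0 0.27" --pt "5 0 0 0 0.27" --pt "5 0 0 0 0.27"

```text
t: 11.95
eef_pos: [584.8, 39.2, 14.6]
tcp_rot: [3.141, -0.0, 0.16]
ft_force: [-0.2, 0.5, 1.0]
opening: 0.267
grip_force: 0.4
```

>>> arm_command --pt "1 0 0 0 0.27" --pt "2 0 0 0 0.27" --pt "3 0 0 0 0.27" --pt "3 0 0 0 0.27"

```text
t: 12.35
eef_pos: [587.8, 39.7, 14.6]
tcp_rot: [3.141, -0.0, 0.16]
ft_force: [-0.5, -0.0, -0.1]
opening: 0.272
grip_force: 0.4
```

Run:
```python
from cell import env
from h import *
st=env.state();c=env.read_camera("top");pickle.dump(c,open("t2.pkl","wb"))
cv2.imwrite("pics/t2.png",cv2.resize(c["frame"][155:265,190:420,::-1],None,fx=3.4,fy=3.4,interpolation=cv2.INTER_CUBIC));print(st["t"],st["eef_pos"],st["ft_force"])
```

```text
12.35 [587.81633008  39.68744098  14.64191099] [-0.48830724 -0.01987082 -0.05351739]
```

>>> arm_command --pt "1 0 0 0 0.27" --pt "2 0 0 0 0.27" --pt "2 0 0 0 0.27"

```text
t: 12.7
eef_pos: [589.8, 40.0, 14.6]
tcp_rot: [3.141, -0.0, 0.16]
ft_force: [-1.0, -0.6, 1.2]
opening: 0.268
grip_force: 0.4
```

>>> arm_command --pt "1 0 0 0 0.27" --pt "2 0 0 0 0.27" --pt "2 0 0 0 0.27"

```text
t: 13.0
eef_pos: [591.8, 40.3, 14.6]
tcp_rot: [3.141, -0.0, 0.16]
ft_force: [-0.1, -0.7, 0.5]
opening: 0.269
grip_force: 0.6
```

>>> arm_command --pt "1 0 0 0 0.27" --pt "2 0 0 0 0.27" --pt "2 0 0 0 0.27"

```text
t: 13.3
eef_pos: [593.4, 40.6, 14.6]
tcp_rot: [-3.142, 0.001, 0.16]
ft_force: [-2.8, -0.2, 2.7]
opening: 0.269
grip_force: 1.6
```

Contact with the bar. I'll back off inside the tin, lift and go to the right tin.

>>> arm_command --pt "-10 0 0 0 0.27" --pt "-21 0 0 0 0.27" --pt "-21 0 -40 0 0.27" --pt "-21 0 -80 0 0.27" --pt "-21 0 -96 0 0.27"

```text
t: 13.8
eef_pos: [573.2, 37.1, 113.8]
tcp_rot: [3.141, -0.004, 0.159]
ft_force: [-0.3, -0.7, -0.2]
opening: 0.27
grip_force: 0.0
```

>>> arm_command --pt "-20 40 0 0 0.27" --pt "-40 80 0 0 0.27" --pt "-60 118 0 0 0.27" --pt "-60 118 0 0 0.27" --pt "-60 118 35 0 0.27"

```text
t: 14.3
eef_pos: [533.7, -90.3, 78.4]
tcp_rot: [3.138, -0.007, 0.157]
ft_force: [0.8, 0.0, 1.0]
opening: 0.272
grip_force: 0.0
```

```bash
python3 s.py
```

```text
[ 3.13845469 -0.00662393  0.15701756] [-0.01821973  0.00866523 -0.00874773] [0.8458968 0.0346951 0.9575652]
```

>>> arm_command --pt "0 0 20 0 0.27" --pt "0 0 40 0 0.27" --pt "0 0 55 0 0.27" --pt "0 0 61 0 0.27" --pt "0 0 61 0 0.27"

```text
t: 14.8
eef_pos: [531.9, -88.3, 14.2]
tcp_rot: [-3.141, 0.001, 0.16]
ft_force: [0.0, 0.6, 0.9]
opening: 0.266
grip_force: 0.0
```

>>> arm_command --pt "5 0 0 0 0.27" --pt "11 0 0 0 0.27" --pt "17 0 0 0 0.27" --pt "22 0 0 0 0.27" --pt "27 0 0 0 0.27"

```text
t: 15.3
eef_pos: [559.6, -84.3, 14.8]
tcp_rot: [3.141, -0.0, 0.16]
ft_force: [0.2, -0.2, 0.0]
opening: 0.274
grip_force: 0.3
```

>>> arm_command --pt "6 1.6 0 0 0.27" --pt "12 3.2 0 0 0.27" --pt "18 4.8 0 0 0.27" --pt "24 6.4 0 0 0.27" --pt "30 8 0 0 0.27"

```text
t: 15.8
eef_pos: [590.5, -87.7, 14.6]
tcp_rot: [3.142, -0.0, 0.159]
ft_force: [-1.1, -0.3, -0.3]
opening: 0.273
grip_force: 0.4
```

>>> arm_command --pt "5 0 0 0 0.27" --pt "10 0 0 0 0.27" --pt "14 0 0 0 0.27" --pt "17 0 0 0 0.27" --pt "18 0 0 0 0.27"

```text
t: 16.3
eef_pos: [607.9, -84.6, 14.6]
tcp_rot: [3.141, -0.0, 0.16]
ft_force: [-0.5, -0.5, 0.7]
opening: 0.275
grip_force: 0.5
```

>>> arm_command --pt "2 0 0 0 0.27" --pt "3 0 0 0 0.27" --pt "4 0 0 0 0.27" --pt "4 0 0 0 0.27"

```text
t: 16.7
eef_pos: [611.7, -84.1, 14.6]
tcp_rot: [3.142, 0.0, 0.16]
ft_force: [-1.1, 0.3, 1.5]
opening: 0.272
grip_force: 0.7
```

>>> arm_command --pt "1 0 0 0 0.27" --pt "2 0 0 0 0.27" --pt "2 0 0 0 0.27"

```text
t: 17.0
eef_pos: [613.0, -83.8, 14.6]
tcp_rot: [-3.141, 0.002, 0.16]
ft_force: [-6.0, -0.8, 3.6]
opening: 0.267
grip_force: 2.9
```

>>> arm_command --pt "-10 0 0 0 0.27" --pt "-21 0 0 0 0.27" --pt "-21 0 -40 0 0.27" --pt "-21 0 -80 0 0.27" --pt "-21 0 -96 0 0.27"

```text
t: 17.5
eef_pos: [593.3, -87.5, 114.0]
tcp_rot: [3.14, -0.004, 0.159]
ft_force: [-0.4, -0.1, -1.3]
opening: 0.272
grip_force: 0.0
```

>>> arm_command --pt "-11 -45 0 0 0.27" --pt "-22 -90 0 0 0.27" --pt "-34 -135 0 0 0.27" --pt "-45 -180 0 0 0.27" --pt "-55 -220 0 0 0.27"

```text
t: 18.0
eef_pos: [502.0, 122.7, 110.7]
tcp_rot: [-3.142, -0.0, 0.159]
ft_force: [-0.2, -0.5, -0.8]
opening: 0.269
grip_force: 0.0
```

>>> arm_command --pt "-9 -32 0 0 0.27" --pt "-9 -32 0 0 0.27" --pt "-9 -32 20 0 0.27" --pt "-9 -32 30 0 0.27" --pt "-9 -32 35 0 0.27"

```text
t: 18.5
eef_pos: [489.3, 150.8, 74.7]
tcp_rot: [3.141, 0.001, 0.159]
ft_force: [0.8, 0.5, 0.5]
opening: 0.27
grip_force: 0.0
```

>>> arm_command --pt "0 0 20 0 0.27" --pt "0 0 40 0 0.27" --pt "0 0 55 0 0.27" --pt "0 0 61 0 0.27" --pt "0 0 61 0 0.27"

```text
t: 19.0
eef_pos: [489.6, 151.0, 14.2]
tcp_rot: [3.141, 0.001, 0.159]
ft_force: [1.4, 0.7, 1.2]
opening: 0.267
grip_force: 0.0
```

>>> arm_command --pt "5 0 0 0 0.27" --pt "11 0 0 0 0.27" --pt "17 0 0 0 0.27" --pt "22 0 0 0 0.27" --pt "27 0 0 0 0.27"

```text
t: 19.5
eef_pos: [516.8, 155.9, 14.8]
tcp_rot: [3.141, -0.0, 0.16]
ft_force: [0.3, 0.5, -0.4]
opening: 0.272
grip_force: 0.3
```

>>> arm_command --pt "7 0.5 0 0 0.27" --pt "14 1 0 0 0.27" --pt "21 1.5 0 0 0.27" --pt "28 2 0 0 0.27" --pt "34 2 0 0 0.27"

```text
t: 20.0
eef_pos: [550.9, 159.2, 14.6]
tcp_rot: [3.141, -0.0, 0.159]
ft_force: [0.4, 0.0, 1.3]
opening: 0.269
grip_force: 0.3
```

>>> arm_command --pt "5 0 0 0 0.27" --pt "9 0 0 0 0.27" --pt "12 0 0 0 0.27" --pt "14 0 0 0 0.27" --pt "15 0 0 0 0.27"

```text
t: 20.5
eef_pos: [564.7, 161.6, 14.5]
tcp_rot: [3.141, 0.001, 0.16]
ft_force: [-3.8, 0.2, 1.2]
opening: 0.269
grip_force: 1.4
```

>>> arm_command --pt "1 0 0 0 0.27" --pt "2 0 0 0 0.27" --pt "2 0 0 0 0.27"

```text
t: 20.8
eef_pos: [567.0, 161.9, 14.7]
tcp_rot: [3.142, 0.0, 0.16]
ft_force: [-3.0, 0.2, 1.2]
opening: 0.27
grip_force: 1.4
```

Still moving at low force, probably rubbing a post. Continuing.

>>> arm_command --pt "1 0 0 0 0.27" --pt "2 0 0 0 0.27" --pt "2 0 0 0 0.27"

```text
t: 21.1
eef_pos: [569.0, 162.3, 14.6]
tcp_rot: [3.142, 0.0, 0.16]
ft_force: [-3.5, -0.6, 3.2]
opening: 0.271
grip_force: 1.8
```

>>> arm_command --pt "1 0 0 0 0.27" --pt "2 0 0 0 0.27" --pt "2 0 0 0 0.27"

```text
t: 21.4
eef_pos: [571.0, 162.6, 14.6]
tcp_rot: [3.142, 0.0, 0.16]
ft_force: [-4.0, -0.4, 3.2]
opening: 0.268
grip_force: 2.4
```

>>> arm_command --pt "1 0 0 0 0.27" --pt "1 0 0 0 0.27"

```text
t: 21.6
eef_pos: [571.8, 162.7, 14.6]
tcp_rot: [3.142, 0.0, 0.16]
ft_force: [-4.7, -1.6, 3.2]
opening: 0.268
grip_force: 2.7
```

>>> arm_command --pt "-10 0 0 0 0.27" --pt "-21 0 0 0 0.27" --pt "-21 0 -40 0 0.27" --pt "-21 0 -80 0 0.27" --pt "-21 0 -110 0 0.27"

```text
t: 22.1
eef_pos: [551.0, 159.4, 126.7]
tcp_rot: [3.142, -0.002, 0.16]
ft_force: [0.6, 0.1, -0.4]
opening: 0.271
grip_force: 0.0
```

>>> arm_command --pt "-15 40 -45 0 0.27" --pt "-30 80 -90 0 0.27" --pt "-45 120 -130 0 0.27" --pt "-45 120 -130 0 0.27" --pt "-45 120 -130 0 0.27"

```text
t: 22.6
eef_pos: [526.1, 31.7, 257.5]
tcp_rot: [3.14, -0.006, 0.157]
ft_force: [-0.5, 0.7, 0.1]
opening: 0.268
grip_force: 0.0
```

```bash
cat > chk.py <<'E'
from cell import env
from h import *
import sys
st=env.state();c=env.read_camera("wrist");T=wristT(st,c);im=c["frame"]
cv2.imwrite(sys.argv[1],im[:,:,::-1]);print(st["t"],st["eef_pos"],st["tcp_rot"])
hsv=cv2.cvtColor(im,cv2.COLOR_RGB2HSV)
m=cv2.inRange(hsv,(18,55,50),(45,255,255));m[250:]=0
m=cv2.morphologyEx(m,cv2.MORPH_OPEN,np.ones((5,5)))
for k in cv2.findContours(m,0,2)[0]:
    if cv2.contourArea(k)>2000:
        p,r=cv2.minEnclosingCircle(k);print(np.round(p,1),round(r,1),ray(c,p,54,T)[0,:2].round(1))
E
python3 chk.py pics/w4.png
```

```text
22.6 [526.06804996  31.69699293 257.50228509] [ 3.13988894 -0.00580581  0.1569028 ]
[169.8 142.4] 49.4 [552.7 158.9]
[395.5 142.1] 49.3 [591.7 -88. ]
[281.5 140. ] 47.9 [574.4  37.2]
```

View pics/w4.png

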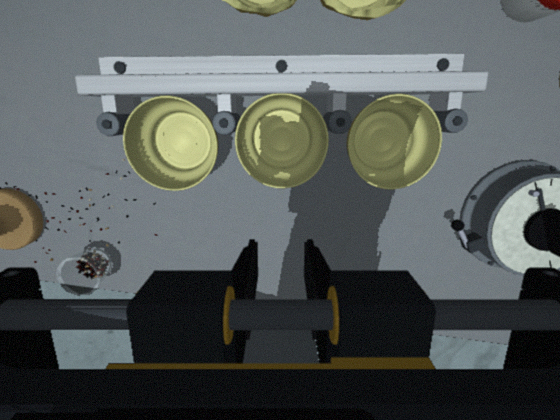

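All three tins sit between their posts against the bar, centres within about 4 mm of home. I'll take one closer look at the knob, since the counter is cut off at the right edge here.

>>> arm_command --pt "-12 46 0 0 0.27" --pt "-24 92 0 0 0.27" --pt "-36 138 0 0 0.27" --pt "-48 184 0 0 0.27" --pt "-60 230 0 0 0.27"

```text
t: 23.15
eef_pos: [502.8, -203.3, 252.9]
tcp_rot: [-3.14, 0.001, 0.161]
ft_force: [0.9, -0.1, 0.0]
opening: 0.266
grip_force: 0.0
```

>>> arm_command --pt "-14 41 15 0 0.27" --pt "-27 82 30 0 0.27" --pt "-27 82 50 0 0.27" --pt "-27 82 50 0 0.27" --pt "-27 82 50 0 0.27"

```text
t: 23.65
eef_pos: [489.7, -286.9, 203.8]
tcp_rot: [-3.14, 0.001, 0.16]
ft_force: [-0.7, 0.1, -0.4]
opening: 0.271
grip_force: 0.0
```

```bash
python3 chk.py pics/w5.png
python3 - <<'E'
import cv2
i=cv2.imread("pics/w5.png");cv2.imwrite("pics/w5c.png",cv2.resize(i[60:260,160:400],None,fx=3,fy=3,interpolation=cv2.INTER_CUBIC))
E
```

```text
23.65 [ 489.7273747  -286.85046738  203.78040625] [-3.14010354e+00  1.21090541e-03  1.60498987e-01]
[67.7 60.9] 74.9 [579.1 -81.7]
```

View pics/w5c.png

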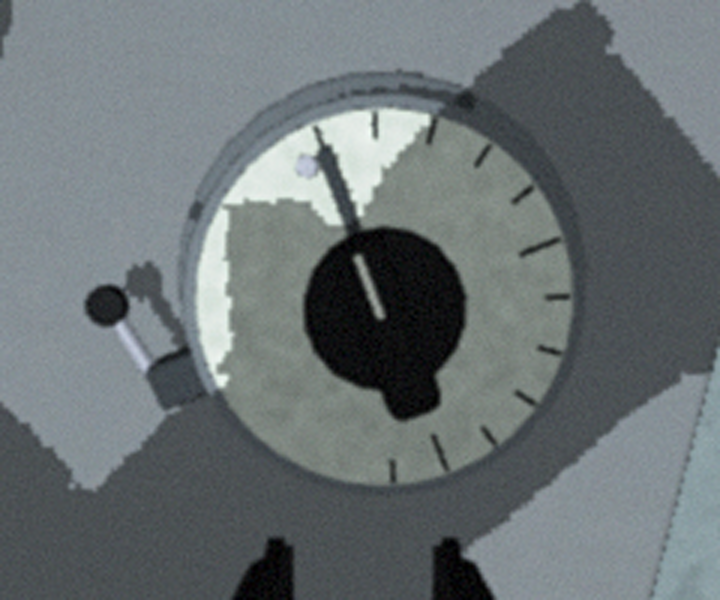

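The pointer tip at (325,150) lies in line with the zero tick at (318,132) and touches the pin at (307,165). The knob is home.

```bash
python3 -c "
from cell import env
print(env.job_done())"
```

```text
the job is handed in; nothing more can be done
None
```

The job is handed in: the reset knob is against its zero stop, and the three tins stand upright in their cradles, about 1–4 mm from home by the last wrist image; the bystanders were not touched.

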